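# Swap the bay guard for a terminal module

## Robot

A 6-joint arm with a two-finger parallel gripper is mounted at the origin on the work surface. World frame = base frame: x ahead of the robot, y to its left, z up, the work surface at z = 0. Lengths are in m, angles in rad, forces in N, time in s.
With the tool pointing down it reaches from about 0.35 to 0.775 m from the base axis. Payload 5.5 kg.
Tool frame: the origin (TCP) lies at the centre of the arm's flange, where the gripper is bolted on; the fingertips stand 173 mm ahead of it and the grasp point (between the pads) lies 155 mm ahead of it; z points along the fingers, y is the line along which they close (so a half turn about z gives the same grasp; the last joint's range is limited). The gripper opens to 85 mm and grips with 20 to 120 N. Pads are 22 mm wide; open, the fingers measure 114 mm over their backs; the gripper's body (76 mm by 85 mm) begins 54 mm behind the grasp point. The pads swing forward as they close: fully open they stand 13 mm farther back than shut.
Start: joints at [-1.458, 0.313, 0.046, 1.304, 0, 1.431], TCP at [0.144, -0.557, 0.405] pointing down, gripper open.
Joint ranges: [-2.76, 2.76], [-0.86, 1.69], [-1.03, 1.26], [-2.2, 2.34], [-1.47, 1.5], [-3.14, 3.14]. Speed limits (rad/s): [2.57, 2.57, 3.14, 3.14, 3.14, 3.14].

## Interface

Orientations are given as a rotation vector (axis times angle).
In Python, from cell import env gives the robot as it stands. The module is installed in compiled form; this text tells all that it offers.
- The arm moves only by the tool apply_moves, never from a script. Its argument "increments" is a list that holds one entry, the list of rows, each a list of 5 numbers: the shift along the tool's x, y, z normalised to -1 to 1, where 1 is 30 cm, then the turn about the tool's z normalised to -1 to 1, where 1 is 90 degrees, then the finger opening in mm, from 0 to 85.4. A call has exactly 8 rows; each row is the pose to reach, as a shift and turn from the pose commanded when the call began, along the tool's axes at that moment; what a row does not reach only later rows make up. A row lasts 1/10 s, in which the tool goes at most 50 mm and 8.59 degrees, less where a joint would pass 70% of its speed; a pose out of reach is approached as far as the arm can. A call with a number of a shift or a turn outside -1 to 1 is refused whole. A call with a gripper value outside its range is refused whole. The fingers move at their own pace and stop on an object; "grip_force" is the grip in N (left out, the last holds). Time passes only in rows, so rows that repeat a pose let the fingers close, or fill a call up. It gives the time, the measured TCP pose, the force, the opening and the grip force at its end, in the units of the state.
- env.get_obs(): the state, without advancing time (a new reading comes with each control period).
- env.capture(name): name is "scene" or "top" or "wrist"; returns a dict with "color" (420x560x3 uint8, red, green, blue), "mtx" (3x3 intrinsics, pixels), "R" (3x3) and "t" (3): a world point X has camera coordinates R X + t. Camera axes: x right, y down, z forward; pixel columns grow to the right and rows downward; lengths in m; the calibration is good to about 2 mm. A picture is of the moment at which its call begins. There is no depth.
- env.sign_off(): hands the job in; it is judged then, once.
Trained networks look in the newest picture that a camera, given by its name, has taken for a name from the list of things; names that differ only in an ending like _2 or _b are one class to them, and where a whole thing is asked for, a point or a joint stands for the part that bears it (a point fixed in the world has none). Each returns a list of dicts, best first, with "conf" (0 to 1); they miss things now and then, are a little off and sometimes report something else, mostly with a low value. They report only what shows in the picture. A call takes as long as a camera call. They do not tell look-alikes from the thing itself.
- env.spot_in(camera, label): "bbox" ([left, top, right, bottom] as shares, 0 to 1, of the picture: columns of its width, rows of its height, round what is visible of it).
- env.regions_of(camera, label): "pixels" (420x560 bool, what is visible of it) and "bbox" ([left, top, right, bottom] as shares, 0 to 1, of the picture: columns of its width, rows of its height, round what is visible of it).
- env.mark_of(camera, label): "centre" ([row, column] as shares, 0 to 1, of the picture: columns of its width, rows of its height: a listed point, or the origin of a listed thing).
The state is a dict: "t": time; "joint_positions": joint angles; "joint_velocities": joint speeds; "joint_efforts": joint torques, N m; "eef_pos": TCP position; "ee_rot": TCP orientation; "contact_force": force on the tool from outside, world axes, zero at the start; "ft_torque": the same for the moment, N m; "finger_gap": finger opening in m; "finger_force": force on a finger pad.
Only numpy, scipy, OpenCV 4.12 (cv2) and the standard library are available. Lean on these libraries where they do the work, as an engineer would, in place of code of your own. Each camera call takes 0.05 s, during which the arm holds its last target. There are 200 camera calls.

## Task

Take the yellow guard off the bay in the sloping console and hang it over the horizontal bar, astride it. Then put the blue terminal module into the empty bay and press it, against the stiff contacts, fully home so that its face is flush with the panel (either way round is fine). Leave the screwdriver, the meter and the coupling where they are.

Things in the scene. Friction and masses are not known exactly. Their poses are not given: they have to be found in the camera images.
- panel: Cream panel, 170 (x) x 200 mm (y), on a fixed console, sloping 30 degrees up away from the robot. Origin: centre of the bay's mouth on its surface, 105 mm above the table; z square out of it, x up the slope. The bay: recess 54 mm (x) by 94 mm (y), 4 mm chamfer at the mouth, fixed floor 40 mm deep at its two y ends. Console 216 mm wide, 170 deep, 150 high at the back.
- contacts (a joint): Grey contact block (30 x 50 mm) in the middle of the bay, sliding along the panel's z; value: how far it is pushed in (m). At 0 its top is 28 mm below the panel's surface; it needs about 8 N to move and stays where it is pushed. A module fully home has pushed it to 0.012.
- guard: Yellow bay guard, 0.18 kg: plate 66 (x) x 100 (y) x 4 mm; under it two legs along y, 3 mm thick, 82 long, 34 deep, inner faces 42 mm apart. Origin: centre of the plate's underside; z up out of it. It starts on the panel, legs in the bay, axes along the panel's. Black grip bar on top, 14 (x) x 60 (y) x 22 mm, centre at (0, 0, 27 mm), 12 mm gap below.
- module: Blue terminal module, 50 (x) x 90 (y) x 40 mm (z), 0.35 kg, white face with red and black sockets, same either way round. Origin: centre of its underside; z up; stands on the table. Black grip bar above the face, 14 (x) x 60 (y) x 22 mm, centre at (0, 0, 63 mm), 12 mm gap below. Fully home its origin is 40 mm below the panel's along the panel's z.
- rail: Fixed steel stand: horizontal bar 18 mm thick along its y, ending on two upright posts 200 mm apart between centres (22 mm thick, round feet 70 mm across). Origin: on the table under the middle of the bar; z up.
- rail_mid (a point): Middle of the bar, on its centre line, 150 mm above the table; axes as the stand's. A guard hung astride has its origin 9 mm above it.
- screwdriver: Screwdriver with a red handle, about 200 mm long, lying on the table in front of the console; a bystander.
- meter: Orange handheld meter, 150 x 78 x 36 mm, lying on the table; a bystander. Origin: centre of its underside.
- coupling: Steel shaft coupling, 76 mm across, 50 mm high, standing on the table; a bystander. Origin: centre of its underside.
Mind the look-alikes: they are no part of the job. Of the things like the guard, leave any that is pink or turquoise; of the rest the smaller one is meant.

How it is judged:
By the outcome, as a careful person would: the job done as asked, in the order asked, and still so for the second after the job is handed in, with the robot touching nothing.
It also fails if it takes over 61 s, if anything falls off the work surface, if the arm or the gripper's body presses on something with over 40 N, if the wrist force passes 120 N, or if a joint passes its speed limit or range.

## Working session

There is one attempt and no reset: what is moved stays moved. The work goes in short steps, Python scripts to look and compute and a tool call to move; the robot and the scene stay as the last step left them, time stands still between calls to the robot, and variables do not carry over. Pictures are saved under pics/ and viewed, at most 10 in all, crops included, and the job is handed in when it is done.

Besides the shell and the picture viewer there is one more tool, called after "Call:" as name(argument=value, ...) on one line, values as JSON. apply_moves: Moves the arm, as the interface text tells. Its arguments: {"type":"object","properties":{"increments":{"type":"array","items":{"type":"array","items":{"type":"array","items":{"type":"number"}}}},"grip_force":{"type":"number"}},"required":["increments"]}

```bash
mkdir -p pics; cat > h.py <<'E'
import numpy as np, cv2
from cell import env
from scipy.spatial.transform import Rotation as Ro
def ray(c,px):
    d=c["R"].T@np.linalg.inv(c["mtx"])@np.array([px[0],px[1],1.]); o=-c["R"].T@c["t"]; return o,d/np.linalg.norm(d)
def atz(c,px,z):
    o,d=ray(c,px); return o+d*(z-o[2])/d[2]
def tri(pairs):
    A=np.zeros((3,3));b=np.zeros(3)
    for c,p in pairs:
        o,d=ray(c,p);M=np.eye(3)-np.outer(d,d);A+=M;b+=M@o
    return np.linalg.solve(A,b)
def proj(c,X):
    v=c["mtx"]@(c["R"]@np.asarray(X,float)+c["t"]); return v[:2]/v[2]
def save(c,name,crop=None,scale=1):
    im=c["color"]
    if crop: im=im[crop[1]:crop[3],crop[0]:crop[2]]
    cv2.imwrite("pics/"+name,cv2.resize(im[:,:,::-1],None,fx=scale,fy=scale,interpolation=cv2.INTER_CUBIC))
E
python3 - <<'E'
from h import *
import pickle
C={n:env.capture(n) for n in("scene","top")}
pickle.dump(C,open("c0.pkl","wb"))
both=np.hstack([C["scene"]["color"],C["top"]["color"]])
for n in C: save(C[n],n+"0.png",None,1.4)
W=np.array([560,420])
for n in C:
    for l in ["panel","guard","module","rail","rail_mid","screwdriver","meter","coupling"]:
        for r in env.mark_of(n,l): print(n,l,round(r["conf"],2),(np.array(r["centre"])[::-1]*W).round(1))
print(env.get_obs()["ee_rot"])
E
```

```text
scene guard 0.93 [366.9 285.4]
scene guard 0.92 [317.6 336.3]
scene guard 0.88 [139.  234.8]
scene guard 0.58 [270.  212.3]
scene module 0.93 [ 91.4 328.1]
scene rail 0.96 [305.8 164.4]
scene rail_mid 0.76 [309.1 114.1]
scene meter 0.67 [353.6 202.2]
scene coupling 0.68 [189.4 342.9]
top panel 0.87 [281.1 215.3]
top guard 0.92 [331.3 142.9]
top guard 0.66 [279.1 214. ]
top guard 0.63 [344.1 294.7]
top guard 0.63 [272.5 144.5]
top module 0.64 [405.6 256.2]
top rail 0.91 [168.1 270. ]
top rail 0.53 [280.9 217.4]
top rail 0.41 [264.  277.3]
top rail_mid 0.81 [151.1 263.1]
top rail_mid 0.53 [266.2 276.5]
top screwdriver 0.72 [266.4 276.9]
top meter 0.81 [191.9 203.4]
top coupling 0.57 [371.  207.9]
top coupling 0.48 [404.9 259.2]
[3.11638440e+00 3.95994783e-01 1.62890523e-05]
```

View pics/scene0.png

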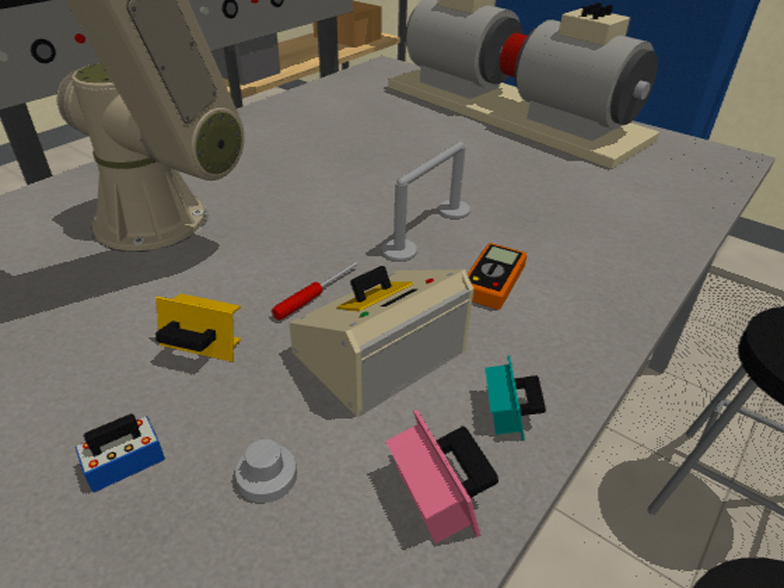

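View pics/top0.png

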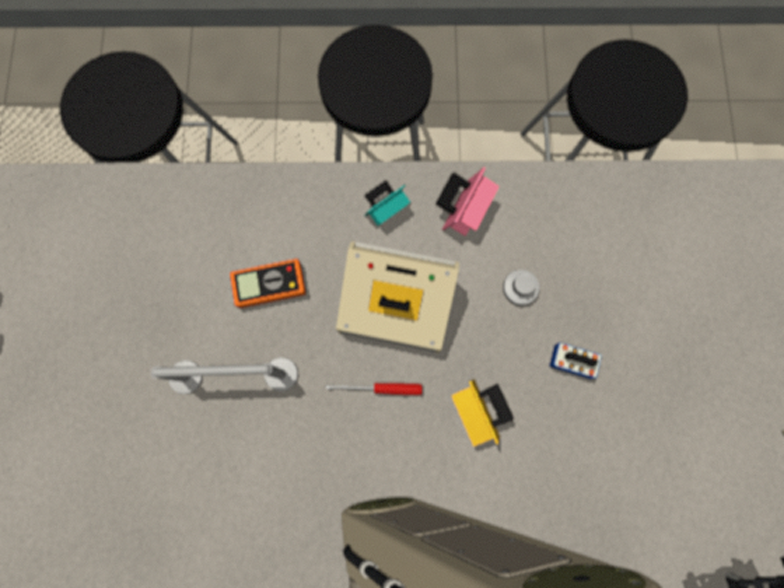

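```bash
python3 - <<'E'
from h import *
import pickle
C=pickle.load(open("c0.pkl","rb")); T=C["top"];S=C["scene"]
print("cam top",-T["R"].T@T["t"])
for n,p,z in [("guard_console",(279,214),.105),("guard_table",(344,294.7),.03),("module_face",(405.6,257),.04),("panelcorn",(250,175),.147),("",(327,188),.147),("",(317,250),.063),("",(241,236),.063),("bar posts",(195,263),.15),("",(112,266),.15),("meter",(192,203),.0),("coupl",(373,204),.05),("screwdr a",(234,277),.01),("b",(301,278),.01)]:
    print(n,atz(T,p,z).round(3))
for n,a,b in [("guard",(279,214),(270,212.3)),("module org",(405.6,256.2),(91.4,328.1)),("railmid",(151.1,263.1),(309.1,114.1))]:
    print(n,tri([(T,a),(S,b)]).round(3))
a=cv2.resize(T["color"][160:330,230:400],(560,560),interpolation=cv2.INTER_CUBIC)
b=cv2.resize(S["color"][180:280,90:190],(240,240),interpolation=cv2.INTER_CUBIC)
b2=cv2.resize(S["color"][180:280,220:320],(240,240),interpolation=cv2.INTER_CUBIC)
im=np.zeros((560,800,3),np.uint8); im[:,:560]=a; im[:240,560:]=b; im[240:480,560:]=b2
cv2.imwrite("pics/cand.png",im[:,:,::-1])
E
```

```text
cam top [0.39106608 0.01045389 1.17474257]
guard_console [0.605 0.01  0.105]
guard_table [ 0.386 -0.172  0.03 ]
module_face [ 0.49  -0.351  0.04 ]
panelcorn [0.705 0.088 0.147]
 [ 0.667 -0.119  0.147]
 [ 0.51  -0.096  0.063]
 [0.551 0.118 0.063]
bar posts [0.469 0.227 0.15 ]
 [0.463 0.439 0.15 ]
meter [0.662 0.274 0.   ]
coupl [ 0.644 -0.264  0.05 ]
screwdr a [0.438 0.142 0.01 ]
b [ 0.434 -0.053  0.01 ]
guard [0.606 0.01  0.097]
module org [ 0.495 -0.365  0.002]
railmid [0.469 0.338 0.156]
```

View pics/cand.png

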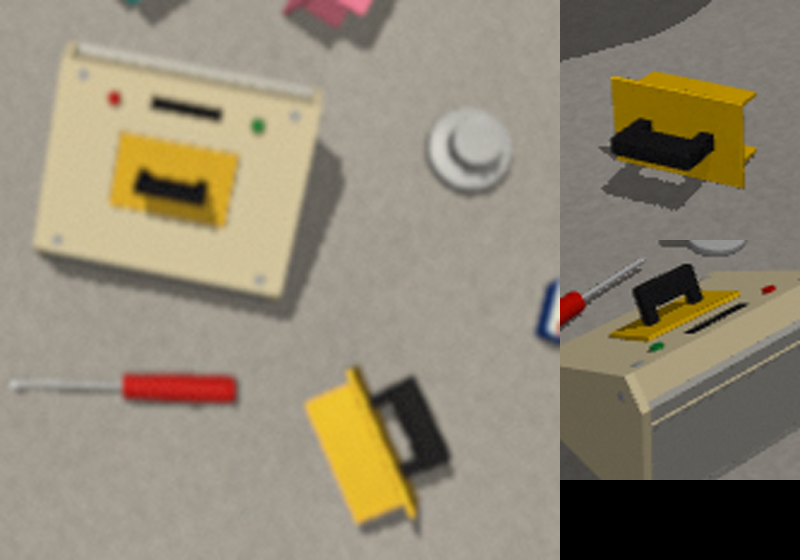

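```bash
cat >> h.py <<'E'
def plan(x,y,z,yaw=None):
    """units to move TCP to world x,y,z with tool-x heading yaw (deg)"""
    o=env.get_obs(); R=Ro.from_rotvec(o["ee_rot"]).as_matrix()
    s=R.T@(np.array([x,y,z])-o["eef_pos"])/.3
    h=np.degrees(np.arctan2(R[1,0],R[0,0])); t=0
    if yaw is not None:
        t=((h-yaw+90)%180-90)
    print("units",s.round(4),"turn",round(t/90,4),"| norm m",round(np.linalg.norm(s)*.3,3),"head",round(h,2),"pos",o["eef_pos"].round(4),"F",o["contact_force"].round(1),"gap",round(o["finger_gap"],4),"t",round(o["t"],2),"q6",round(o["joint_positions"][5],2))
E
python3 -c "
from h import *
plan(.37,-.27,.40,-10.6)
plan(.55,0.01,.40,-10.6)"
```

```text
units [ 0.969  -0.7369  0.0157] turn 0.2787 | norm m 0.365 head 14.48 pos [ 0.1438 -0.5567  0.4047] F [-0.2 -0.1 -0.1] gap 0.0853 t 0.9 q6 1.43
units [ 1.7834 -1.4905  0.0156] turn 0.2787 | norm m 0.697 head 14.48 pos [ 0.1438 -0.5567  0.4047] F [-0.2 -0.1 -0.1] gap 0.0853 t 0.9 q6 1.43
```

Call:
apply_moves(increments=[[[0.97, -0.74, 0.016, 0.28, 85], [0.97, -0.74, 0.016, 0.28, 85], [0.97, -0.74, 0.016, 0.28, 85], [0.97, -0.74, 0.016, 0.28, 85], [0.97, -0.74, 0.016, 0.28, 85], [0.97, -0.74, 0.016, 0.28, 85], [0.97, -0.74, 0.016, 0.28, 85], [0.97, -0.74, 0.016, 0.28, 85]]])

```text
t: 1.7
eef_pos: [0.3715, -0.2657, 0.4002]
ee_rot: [-3.128, 0.287, -0.001]
contact_force: [-0.1, -0.5, 0.2]
finger_gap: 0.0847
finger_force: 0.0
```

```bash
python3 -c "
from h import *
plan(.57,0.01,.40,-10.6)"
```

```text
units [ 0.4834 -1.024   0.0017] turn 0.0014 | norm m 0.34 head -10.48 pos [ 0.3715 -0.2657  0.4002] F [-0.1 -0.5  0.2] gap 0.0847 t 1.7 q6 2.53
```

Call:
apply_moves(increments=[[[0.48, -1.0, 0.0, 0, 85], [0.48, -1.0, 0.0, 0, 85], [0.48, -1.0, 0.0, 0, 85], [0.48, -1.0, 0.0, 0, 85], [0.48, -1.0, 0.0, 0, 85], [0.48, -1.0, 0.0, 0, 85], [0.48, -1.0, 0.0, 0, 85], [0.48, -1.0, 0.0, 0, 85]]])

```text
t: 2.5
eef_pos: [0.5667, -0.012, 0.3994]
ee_rot: [-3.121, 0.257, -0.002]
contact_force: [-0.1, -0.2, 0.2]
finger_gap: 0.0848
finger_force: 0.0
```

```bash
python3 - <<'E'
from h import *
import pickle
c=env.capture("wrist"); pickle.dump(c,open("c1.pkl","wb")); save(c,"w1.png",None,1.4)
plan(.57,.01,.4,-10.6)
print("cam",(-c["R"].T@c["t"]).round(3), c["R"].T[:,2].round(3))
print("pred",[proj(c,p).round() for p in [(.605,.01,.105),(.592,.0125,.128)]])
for l in["guard","panel"]:
    for r in env.mark_of("wrist",l): print(l,r["conf"],np.array(r["centre"])[::-1]*[560,420])
E
```

```text
units [ 0.0015 -0.0786 -0.0013] turn 0.0121 | norm m 0.024 head -9.52 pos [ 0.5656 -0.0132  0.3994] F [-0.2 -0.8 -0.1] gap 0.0849 t 2.55 q6 3.14
cam [ 0.644 -0.025  0.368] [-0.293  0.058 -0.954]
pred [array([245., 162.]), array([242., 185.])]
guard 0.82 [446.88  309.918]
guard 0.6 [253.904 158.802]
```

View pics/w1.png

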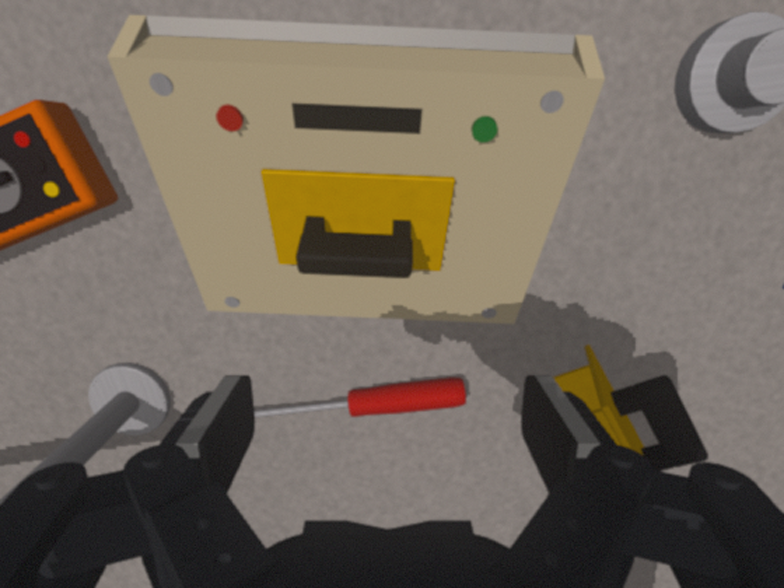

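```bash
cat >> h.py <<'E'
def Rp(yaw,tilt=30):  # panel frame: z leans to robot
    return Ro.from_euler("z",yaw,degrees=True).as_matrix()@Ro.from_euler("y",-tilt,degrees=True).as_matrix()
E
python3 - <<'E'
from h import *
import pickle
from scipy.optimize import least_squares
c=pickle.load(open("c1.pkl","rb")); T=pickle.load(open("c0.pkl","rb"))["top"]
L=np.array([(33,50,4),(33,-50,4),(-33,-50,4),(-33,50,4)])/1000
P=np.array([(262,170),(454,178),(442,270),(279,264)])/1.4
B=np.array([(0,-30,38),(0,30,38)])/1000
def f(v,fr=False):
    R=Rp(v[2],v[4] if len(v)>4 else 30); o=np.array([v[0],v[1],.105 if len(v)<4 else v[3]])
    return (np.array([proj(c,o+R@l) for l in L])-P).ravel()
for v0 in ([.6,.01,-10],[.6,.01,-10,.105,30]):
    s=least_squares(f,v0); print(s.x.round(4),s.fun.round(2))
    v=s.x;R=Rp(v[2]);o=np.array([v[0],v[1],v[3] if len(v)>3 else .105])
    print("bar ends px*1.4",[(proj(c,o+R@b)*1.4).round() for b in [(-.007,.03,.038),(-.007,-.03,.038),(-.007,.03,.016),(-.007,-.03,.016)]])
    print("top panel corners",[proj(T,o+R@np.array(b)).round(1) for b in [(.085,.1,0),(.085,-.1,0),(-.085,-.1,0),(-.085,.1,0)]], "bar c",(o+R@[0,0,.027]).round(4))
plan(.59,.01,.40,169.4)
E
```

```text
[ 6.07000e-01 -4.00000e-04 -1.14887e+01] [-1.45  0.28  1.7  -0.06 -0.18  0.05 -0.12 -0.09]
bar ends px*1.4 [array([298., 275.]), array([413., 279.]), array([304., 247.]), array([412., 251.])]
top panel corners [array([251.8, 176.9]), array([324.8, 190.8]), array([312.6, 248.2]), array([243. , 234.6])] bar c [0.5938 0.0023 0.1284]
[  0.6065  -0.     -11.4739   0.1014  28.6869] [-0.2   0.16  0.57 -0.31 -0.87  0.13  0.42  0.06]
bar ends px*1.4 [array([299., 274.]), array([412., 278.]), array([305., 246.]), array([411., 250.])]
top panel corners [array([251.7, 177.5]), array([324.6, 191.3]), array([312.3, 248.5]), array([243. , 234.9])] bar c [0.5932 0.0027 0.1248]
units [ 0.0697 -0.0951 -0.0004] turn 0.0102 | norm m 0.035 head -9.68 pos [ 0.5646 -0.0146  0.3997] F [ 0.5  0.1 -0.1] gap 0.085 t 2.65 q6 3.14
```

Call:
apply_moves(increments=[[[0.087, -0.071, 0.13, -0.74, 78], [0.087, -0.071, 0.13, -0.74, 78], [0.087, -0.071, 0.13, -0.74, 78], [0.087, -0.071, 0.13, -0.74, 78], [0.087, -0.071, 0.13, -0.74, 78], [0.087, -0.071, 0.13, -0.74, 78], [0.087, -0.071, 0.13, -0.74, 78], [0.087, -0.071, 0.13, -0.74, 78]]])

```text
t: 3.45
eef_pos: [0.5935, 0.001, 0.3615]
ee_rot: [-2.753, -1.498, -0.009]
contact_force: [0.2, 0.4, -0.2]
finger_gap: 0.0781
finger_force: 0.0
```

Call:
apply_moves(increments=[[[0, 0, 0, -0.74, 78], [0, 0, 0, -0.74, 78], [0, 0, 0, -0.74, 78], [0, 0, 0, -0.74, 78], [0, 0, 0, -0.74, 78], [0, 0, 0, -0.74, 78], [0, 0, 0, -0.74, 78], [0, 0, 0, -0.74, 78]]])

```text
t: 4.25
eef_pos: [0.5935, 0.001, 0.3615]
ee_rot: [-1.481, -2.767, -0.013]
contact_force: [0.3, 0.0, 0.2]
finger_gap: 0.0783
finger_force: 0.0
```

```bash
python3 -c "
from h import *
plan(.594,0.002,.29,168.6)"
```

```text
units [2.000e-04 1.700e-03 2.383e-01] turn -0.4989 | norm m 0.071 head 123.7 pos [0.5935 0.001  0.3615] F [0.3 0.  0.2] gap 0.0783 t 4.25 q6 0.85
```

Call:
apply_moves(increments=[[[0, 0.002, 0, -0.09, 78], [0, 0.002, 0, -0.18, 78], [0, 0.002, 0, -0.27, 78], [0, 0.002, 0, -0.36, 78], [0, 0.002, 0.05, -0.45, 78], [0, 0.002, 0.12, -0.5, 76], [0, 0.002, 0.2, -0.5, 76], [0, 0.002, 0.238, -0.5, 76]]])

```text
t: 5.05
eef_pos: [0.5935, 0.0023, 0.288]
ee_rot: [-0.317, -3.123, -0.014]
contact_force: [-1.2, 0.0, -0.1]
finger_gap: 0.0763
finger_force: 0.0
```

```bash
python3 - <<'E'
from h import *
import pickle
plan(.594,0.002,.28,168.6)
c=env.capture("wrist"); s=env.capture("scene"); pickle.dump((c,s),open("c2.pkl","wb"))
im=np.zeros((420,800,3),np.uint8)
im[:300,:400]=cv2.resize(c["color"],(400,300)); im[:,400:]=cv2.resize(s["color"][150:300,200:343],(400,420),interpolation=cv2.INTER_CUBIC)
cv2.imwrite("pics/d2.png",im[:,:,::-1])
E
```

```text
units [-0.0018 -0.0008  0.0268] turn -0.0022 | norm m 0.008 head 168.4 pos [0.5935 0.0023 0.288 ] F [-1.2  0.  -0.1] gap 0.0763 t 5.05 q6 0.07
```

View pics/d2.png

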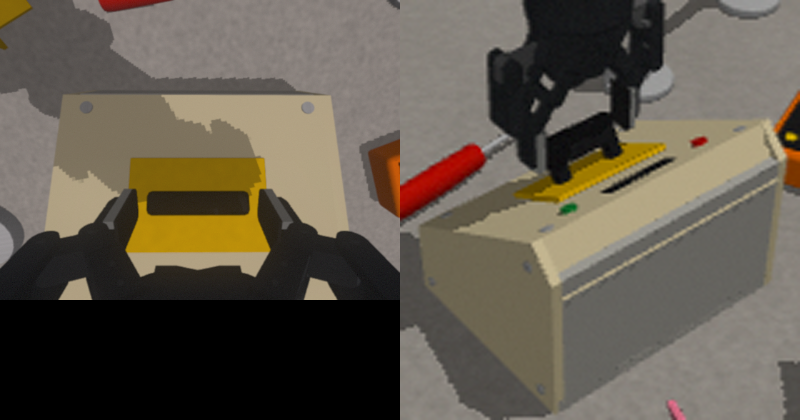

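```bash
python3 - <<'E'
from h import *
import pickle
c,s=pickle.load(open("c2.pkl","rb")); o=env.get_obs(); R=Ro.from_rotvec(o["ee_rot"]).as_matrix()
for d in (.155,.16,.165,.17,.175):
  for y in(-.038,.038):
    print(d,y,[((proj(s,o["eef_pos"]+R@[x,y,d])-[200,150])*2.8+[400,0]).round() for x in(-.011,.011)])
E
```

```text
0.155 -0.038 [array([547., 160.]), array([528., 145.])]
0.155 0.038 [array([628., 119.]), array([609., 106.])]
0.16 -0.038 [array([547., 165.]), array([529., 150.])]
0.16 0.038 [array([628., 125.]), array([609., 111.])]
0.165 -0.038 [array([547., 170.]), array([529., 156.])]
0.165 0.038 [array([628., 130.]), array([609., 117.])]
0.17 -0.038 [array([547., 176.]), array([529., 161.])]
0.17 0.038 [array([628., 135.]), array([609., 122.])]
0.175 -0.038 [array([548., 181.]), array([529., 166.])]
0.175 0.038 [array([628., 141.]), array([609., 127.])]
```

Call:
apply_moves(increments=[[[0, 0, 0.015, 0, 76], [0, 0, 0.023, 0, 70], [0, 0, 0.023, 0, 50], [0, 0, 0.023, 0, 50], [0, 0, 0.023, 0, 50], [0, 0, 0.023, 0, 50], [0, 0, 0.023, 0, 50], [0, 0, 0.023, 0, 50]]], grip_force=70)

```text
t: 5.95
eef_pos: [0.5953, 0.0037, 0.284]
ee_rot: [0.313, 3.123, 0.014]
contact_force: [-1.3, -0.5, 5.4]
finger_gap: 0.0588
finger_force: 75.7
```

Call:
apply_moves(increments=[[[0.015, 0, -0.026, 0, 50], [0.03, 0, -0.052, 0, 50], [0.045, 0, -0.078, 0, 50], [0.06, 0, -0.104, 0, 50], [0.08, 0, -0.139, 0, 50], [0.1, 0, -0.2, 0, 50], [0.12, 0, -0.28, 0, 50], [0.12, 0, -0.36, 0, 50]]])

```text
t: 6.75
eef_pos: [0.5584, 0.0102, 0.3922]
ee_rot: [-0.313, -3.126, -0.015]
contact_force: [-0.1, -0.2, -2.8]
finger_gap: 0.0588
finger_force: 75.5
```

```bash
python3 - <<'E'
from h import *
import pickle
plan(.469,0.338,.40,168.6)
c=env.capture("wrist"); s=env.capture("scene"); t=env.capture("top");pickle.dump((c,s,t),open("c3.pkl","wb"))
im=np.zeros((600,800,3),np.uint8)
im[:300,:400]=cv2.resize(c["color"],(400,300)); im[:300,400:]=cv2.resize(s["color"][80:230,160:360],(400,300),interpolation=cv2.INTER_CUBIC)
im[300:,:]=cv2.resize(t["color"][210:315,90:370],(800,300),interpolation=cv2.INTER_CUBIC)
cv2.imwrite("pics/d3.png",im[:,:,::-1])
for n in("scene","top"):
  for l in ["rail_mid","rail"]:
    for r in env.mark_of(n,l): print(n,l,round(r["conf"],2),(np.array(r["centre"])[::-1]*[560,420]).round(1))
E
```

```text
units [ 0.5086  1.0121 -0.0161] turn -0.0004 | norm m 0.34 head 168.57 pos [0.5584 0.0102 0.3922] F [-0.1 -0.2 -2.8] gap 0.0588 t 6.75 q6 0.07
scene rail_mid 0.63 [309.9 113.5]
scene rail 0.75 [304.1 164.9]
top rail_mid 0.75 [150.1 267.3]
top rail 0.79 [167.3 271.8]
```

View pics/d3.png

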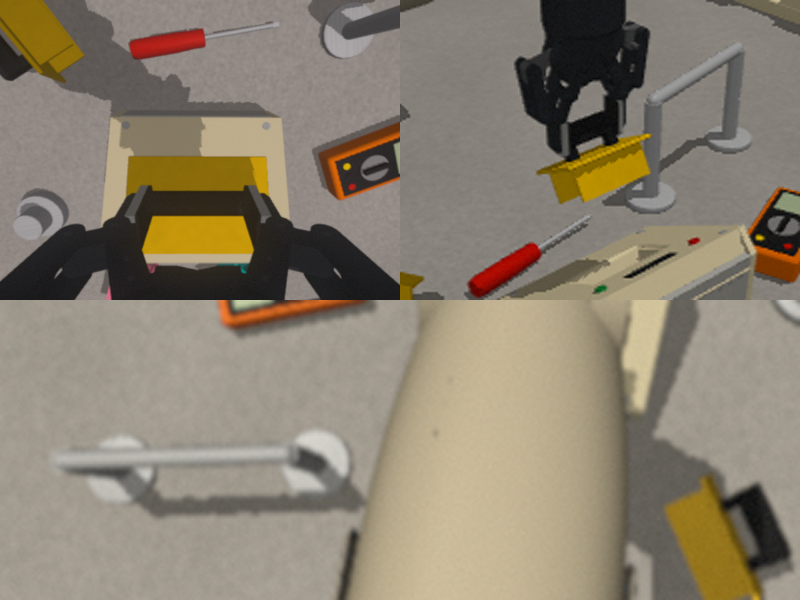

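```bash
python3 - <<'E'
from h import *
import pickle
c,s,t=pickle.load(open("c3.pkl","rb"))
print(atz(t,(109.3,266),.15),atz(t,(194,263.2),.15))
# column-wise bar centre in top image
g=t["color"].astype(int).mean(2)
cols=np.arange(122,185); ctr=[]
bg=np.median(g[245:258,100:200])
for k in cols:
    col=g[256:276,k]; w=np.clip(col-bg-8,0,None); ctr.append((w*np.arange(256,276)).sum()/w.sum() if w.sum()>0 else np.nan)
ctr=np.array(ctr); ok=~np.isnan(ctr); p=np.polyfit(cols[ok],ctr[ok],1); print("fit",p,np.std(ctr[ok]-np.polyval(p,cols[ok])))
A=[atz(t,(k,np.polyval(p,k)),.157) for k in(115,190)]; print(A, np.degrees(np.arctan2(A[0][0]-A[1][0],A[0][1]-A[1][1])))
print("scene proj of mid guess", proj(s,[.466,.333,.15]), proj(s,[.466,.233,.15]),proj(s,[.466,.433,.15]))
E
```

```text
[0.46275317 0.44624104 0.15      ] [0.46845662 0.22937631 0.15      ]
fit [-5.12004045e-02  2.71868132e+02] 1.9496039305127995
[array([0.46221749, 0.42876334, 0.157     ]), array([0.47068756, 0.23819174, 0.157     ])] -2.5448708594805316
scene proj of mid guess [306.53767764 116.62779294] [283.44673087 130.30980095] [327.22326586 104.37102466]
```

Call:
apply_moves(increments=[[[0.12, 0.08, 0, -0.08, 50], [0.24, 0.16, 0, -0.149, 50], [0.36, 0.24, 0, -0.149, 50], [0.48, 0.32, 0.06, -0.149, 50], [0.6, 0.4, 0.14, -0.149, 50], [0.7, 0.46, 0.22, -0.149, 50], [0.77, 0.49, 0.32, -0.149, 50], [0.77, 0.49, 0.41, -0.149, 50]]])

```text
t: 7.9
eef_pos: [0.359, 0.2019, 0.2671]
ee_rot: [0.06, -3.139, -0.014]
contact_force: [0.8, 0.2, -2.4]
finger_gap: 0.0584
finger_force: 75.7
```

```bash
python3 - <<'E'
from h import *
import pickle
plan(.36,0.2,.225,182)
s=env.capture("scene"); 
o=env.get_obs(); R=Ro.from_rotvec(o["ee_rot"]).as_matrix()
p=proj(s,o["eef_pos"]+[0,0,-.17]); print(p)
x,y=p.astype(int); save(s,"s4.png",(x-60,y-45,x+60,y+45),5)
E
```

```text
units [-0.0032 -0.0076  0.1403] turn 0.0019 | norm m 0.042 head -177.83 pos [0.359  0.2019 0.2671] F [ 0.8  0.2 -2.4] gap 0.0584 t 7.9 q6 0.28
[243.74461675 141.39276324]
```

View pics/s4.png

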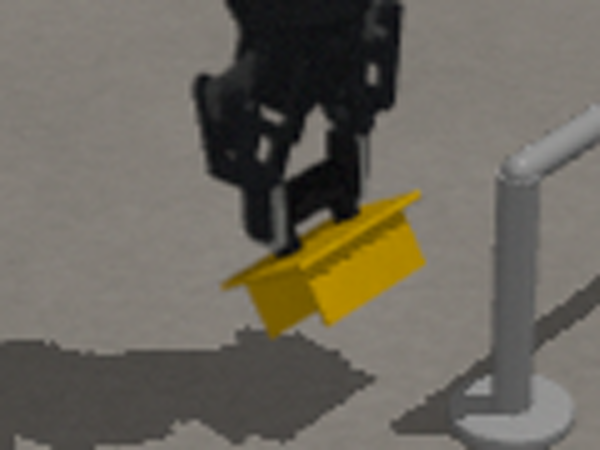

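Call:
apply_moves(increments=[[[0, 0, 0.1, 0, 50], [0, 0, 0.15, 0, 50], [0, 0, 0.155, 0, 50], [0, 0, 0.16, 0, 50], [0, 0, 0.165, 0, 50], [0, 0, 0.17, 0, 50], [0, 0, 0.175, 0, 50], [0, 0, 0.175, 0, 50]]], grip_force=25)

```text
t: 8.75
eef_pos: [0.3635, 0.2015, 0.2201]
ee_rot: [-0.053, 3.136, 0.015]
contact_force: [-7.4, -2.9, 26.7]
finger_gap: 0.0588
finger_force: 79.2
```

Call:
apply_moves(increments=[[[-0.02, 0, -0.005, 0, 50], [-0.04, 0, -0.008, 0, 50], [-0.06, 0, -0.008, 0, 50], [-0.08, 0, -0.004, 0, 50], [-0.1, 0, 0.0, 0, 50], [-0.12, 0, 0.005, 0, 50], [-0.13, 0, 0.008, 0, 50], [-0.13, 0, 0.008, 0, 50]]])

```text
t: 9.55
eef_pos: [0.4026, 0.2029, 0.2166]
ee_rot: [-0.053, 3.137, 0.015]
contact_force: [-4.9, -1.4, 21.3]
finger_gap: 0.0586
finger_force: 81.6
```

```bash
python3 - <<'E'
from h import *
plan(.39,0.2,.225,182)
s=env.capture("scene"); 
o=env.get_obs(); p=proj(s,o["eef_pos"]+[0,0,-.17]); print(o["finger_force"])
x,y=p.astype(int); save(s,"s5.png",(x-60,y-45,x+60,y+45),5)
E
```

```text
units [ 0.0423 -0.0081 -0.0283] turn -0.0007 | norm m 0.015 head -178.06 pos [0.4026 0.2029 0.2166] F [-4.9 -1.4 21.3] gap 0.0586 t 9.55 q6 0.25
81.56196355819702
```

View pics/s5.png

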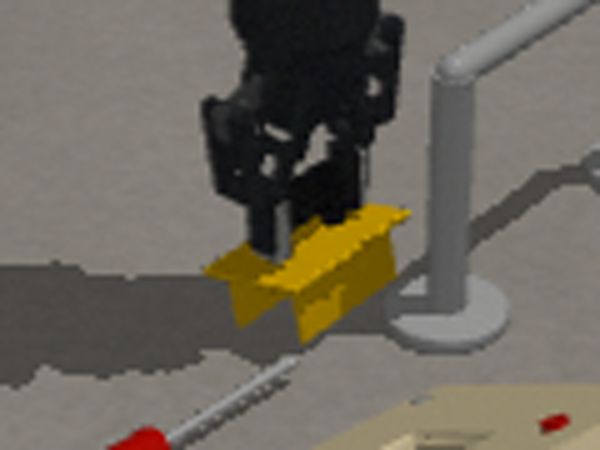

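Call:
apply_moves(increments=[[[0, 0, -0.008, 0, 68], [0, 0, -0.008, 0, 68], [0, 0, -0.004, 0, 68], [0, 0, 0, 0, 68], [0, 0, 0, 0, 45], [0, 0, 0, 0, 45], [0, 0, 0, 0, 45], [0, 0, 0, 0, 45]]], grip_force=50)

```text
t: 10.4
eef_pos: [0.4015, 0.2028, 0.2143]
ee_rot: [-0.054, 3.14, 0.014]
contact_force: [-0.3, 0.1, 1.7]
finger_gap: 0.0591
finger_force: 53.5
```

```bash
python3 - <<'E'
from h import *
plan(.402,0.203,.29,182)
plan(.466,.337,.29,182)
E
```

```text
units [-0.002   0.003  -0.2523] turn -0.0004 | norm m 0.076 head -178.04 pos [0.4015 0.2028 0.2143] F [-0.3  0.1  1.7] gap 0.0591 t 10.4 q6 0.25
units [-0.2305  0.4421 -0.248 ] turn -0.0004 | norm m 0.167 head -178.04 pos [0.4015 0.2028 0.2143] F [-0.3  0.1  1.7] gap 0.0591 t 10.4 q6 0.25
```

Call:
apply_moves(increments=[[[0, 0, -0.15, 0, 45], [0, 0, -0.3, 0, 45], [0, 0, -0.45, 0, 45], [0, 0.02, -0.6, 0, 45], [-0.07, 0.15, -0.66, 0, 45], [-0.14, 0.28, -0.66, 0, 45], [-0.2, 0.4, -0.66, 0, 45], [-0.2, 0.44, -0.66, 0, 45]]])

```text
t: 11.2
eef_pos: [0.4584, 0.3377, 0.4125]
ee_rot: [-0.056, 3.139, 0.016]
contact_force: [-0.2, -1.4, -2.2]
finger_gap: 0.0589
finger_force: 55.3
```

```bash
python3 - <<'E'
from h import *
import pickle
plan(.466,.337,.40,182)
c=env.capture("wrist"); t=env.capture("top"); s=env.capture("scene"); pickle.dump((c,t,s),open("c6.pkl","wb"))
o=env.get_obs();print(o["ee_rot"]); R=Ro.from_rotvec(o["ee_rot"]).as_matrix(); p0=o["eef_pos"]
hsv=cv2.cvtColor(c["color"],cv2.COLOR_RGB2HSV); m=((hsv[...,0]>18)&(hsv[...,0]<32)&(hsv[...,1]>170)).astype(np.uint8)
n,lab,st,ce=cv2.connectedComponentsWithStats(m)
for i in range(1,n):
    if st[i,4]>300: print("yellow",st[i],ce[i].round())
# model: plate top/bottom corners for guard origin at tool (dx,0,.1803)
for dx in(-.008,0,.008):
    print(dx,[ (proj(c,p0+R@[dx+a,b,.1803-e])).round(1).tolist() for a in(.033,-.033) for b in(-.05,.05) for e in (.004,)], "bartop",[proj(c,p0+R@[dx+a,b,.1803-.038]).round(1).tolist() for a in (.007,-.007) for b in(-.03,.03)])
for r in env.mark_of("wrist","guard"): print(r["conf"],np.array(r["centre"])[::-1]*[560,420])
save(c,"w6.png",None,1.4)
E
```

```text
units [-0.0252 -0.0036  0.0418] turn 0.0005 | norm m 0.015 head -177.95 pos [0.4584 0.3377 0.4125] F [-0.2 -1.4 -2.2] gap 0.0589 t 11.2 q6 0.46
[ 0.05594245 -3.14039105 -0.01179558]
yellow [  171   216   211    75 12213] [277. 249.]
-0.008 [[163.2, 212.9], [380.7, 212.8], [176.3, 333.5], [368.7, 333.2]] bartop [[193.6, 304.7], [349.1, 304.5], [196.3, 335.1], [346.8, 334.9]]
0 [[161.4, 196.1], [382.4, 196.0], [174.9, 320.4], [370.0, 320.1]] bartop [[192.0, 286.4], [350.5, 286.2], [194.8, 318.0], [348.1, 317.7]]
0.008 [[159.5, 178.8], [384.1, 178.7], [173.5, 306.9], [371.3, 306.6]] bartop [[190.4, 267.4], [352.0, 267.2], [193.2, 300.2], [349.5, 300.0]]
0.97 [276.976 280.686]
```

View pics/w6.png

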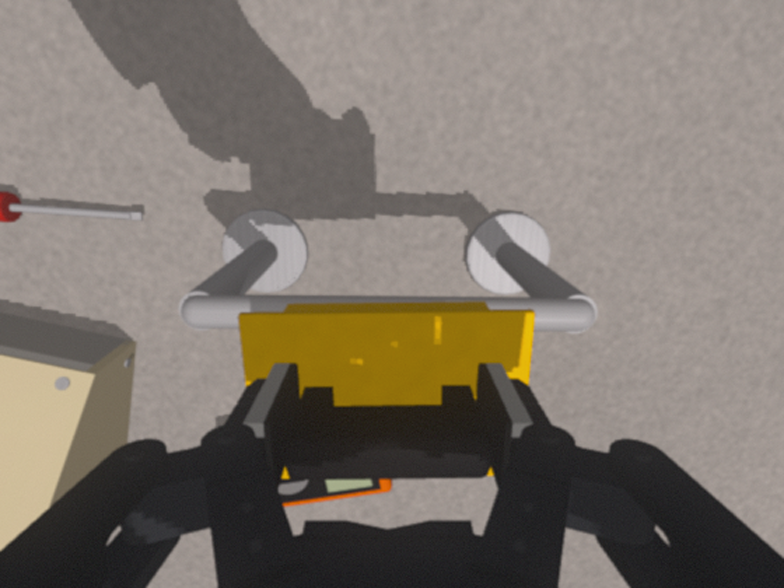

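```bash
python3 - <<'E'
from h import *
import pickle
from scipy.optimize import least_squares
c,t,s=pickle.load(open("c6.pkl","rb"))
o=env.get_obs(); R=Ro.from_rotvec(o["ee_rot"]).as_matrix(); p0=o["eef_pos"]
pts=np.array([(33,-50,4),(33,50,4),(24,-41,-34),(24,41,-34)])/1e3
px=np.array([(240,313),(533,312),(286,303),(487,303)])/1.4
def P(v,q):  # guard frame: z=-toolz ; tilt about y
    a=v[2]; M=np.array([[np.cos(a),0,np.sin(a)],[0,-1,0],[np.sin(a),0,-np.cos(a)]])
    M=M*np.array([1,1,1])
    q=q*np.array([1,-1,1])
    return p0+R@(np.array([v[0],v[3],v[1]])+M@q)
f=lambda v:(np.array([proj(c,P(v,q)) for q in pts])-px).ravel()
r=least_squares(f,[0,.18,0,0]); print("dx,dz,tilt(deg),dy",r.x[:2].round(4),np.degrees(r.x[2]).round(2),r.x[3].round(4),r.fun.round(1))
v=r.x; print("bar top pred*1.4",[(proj(c,P(v,np.array(q)))*1.4).round() for q in [(.007,.03,.038),(-.007,.03,.038),(-.007,-.03,.038),(.007,.03,.016)]])
print("origin world",P(v,np.zeros(3)).round(4), "leg mid tip",P(v,np.array([0,0,-.034])).round(4))
A=[atz(c,np.array(q)/1.4,.15) for q in((195,308),(583,314))]; print(A,(A[0]+A[1])/2)
E
```

```text
dx,dz,tilt(deg),dy [-0.0141  0.1826] 0.89 0.0025 [-1.2 -0.4  1.2  0.4  2.3 -0.  -2.3 -0. ]
bar top pred*1.4 [array([493., 439.]), array([489., 480.]), array([284., 480.]), array([478., 399.])]
origin world [0.4701 0.3389 0.2303] leg mid tip [0.4706 0.3392 0.1963]
[array([0.46840203, 0.23883627, 0.15      ]), array([0.4651689 , 0.44409021, 0.15      ])] [0.46678547 0.34146324 0.15      ]
```

Call:
apply_moves(increments=[[[0.011, 0.009, 0.02, 0, 45], [0.011, 0.009, 0.06, 0, 45], [0.011, 0.009, 0.1, 0, 45], [0.011, 0.009, 0.14, 0, 45], [0.011, 0.009, 0.18, 0, 45], [0.011, 0.009, 0.21, 0, 45], [0.011, 0.009, 0.225, 0, 45], [0.011, 0.009, 0.23, 0, 45]]])

```text
t: 12.2
eef_pos: [0.4534, 0.3381, 0.344]
ee_rot: [-0.054, 3.14, 0.014]
contact_force: [-0.5, -0.4, -1.6]
finger_gap: 0.059
finger_force: 55.4
```

Call:
apply_moves(increments=[[[0, 0, 0.003, 0, 45], [0, 0, 0.006, 0, 45], [0, 0, 0.009, 0, 45], [0, 0, 0.012, 0, 45], [0, 0, 0.012, 0, 45], [0, 0, 0.012, 0, 45], [0, 0, 0.012, 0, 45], [0, 0, 0.012, 0, 45]]])

```text
t: 13.0
eef_pos: [0.4535, 0.3382, 0.3412]
ee_rot: [-0.054, 3.139, 0.014]
contact_force: [-0.0, -0.4, -1.7]
finger_gap: 0.0588
finger_force: 55.4
```

Call:
apply_moves(increments=[[[0, 0, 0.003, 0, 45], [0, 0, 0.006, 0, 45], [0, 0, 0.009, 0, 45], [0, 0, 0.011, 0, 45], [0, 0, 0.013, 0, 45], [0, 0, 0.013, 0, 45], [0, 0, 0.013, 0, 45], [0, 0, 0.013, 0, 45]]])

```text
t: 13.8
eef_pos: [0.4533, 0.3382, 0.3392]
ee_rot: [-0.054, 3.138, 0.015]
contact_force: [-3.2, -1.0, 9.7]
finger_gap: 0.0587
finger_force: 56.6
```

Call:
apply_moves(increments=[[[0, 0, -0.004, 0, 45], [0, 0, -0.005, 0, 60], [0, 0, -0.005, 0, 64], [0, 0, -0.005, 0, 70], [0, 0, -0.005, 0, 76], [0, 0, -0.005, 0, 82], [0, 0, -0.005, 0, 82], [0, 0, -0.005, 0, 82]]])

```text
t: 14.6
eef_pos: [0.4535, 0.3382, 0.3387]
ee_rot: [-0.054, 3.139, 0.014]
contact_force: [-0.0, -0.7, 0.1]
finger_gap: 0.0822
finger_force: 0.0
```

```bash
python3 - <<'E'
from h import *
import pickle
o=env.get_obs();print(o["eef_pos"],o["contact_force"])
c=env.capture("wrist"); s=env.capture("scene"); pickle.dump((c,s),open("c7.pkl","wb"))
x,y=proj(s,[.466,.338,.16]).astype(int)
im=np.zeros((300,800,3),np.uint8); im[:,:400]=cv2.resize(c["color"],(400,300)); im[:,400:]=cv2.resize(s["color"][y-38:y+37,x-50:x+50],(400,300),interpolation=cv2.INTER_CUBIC)
cv2.imwrite("pics/d7.png",im[:,:,::-1])
plan(.453,.338,.43,182)
E
```

```text
[0.45348207 0.33820116 0.33867975] [-0.04185054 -0.7389893   0.06177868]
units [ 0.001   0.0021 -0.3042] turn -0.0005 | norm m 0.091 head -178.04 pos [0.4535 0.3382 0.3387] F [ 0.4  0.1 -0.5] gap 0.0821 t 14.7 q6 0.46
```

View pics/d7.png

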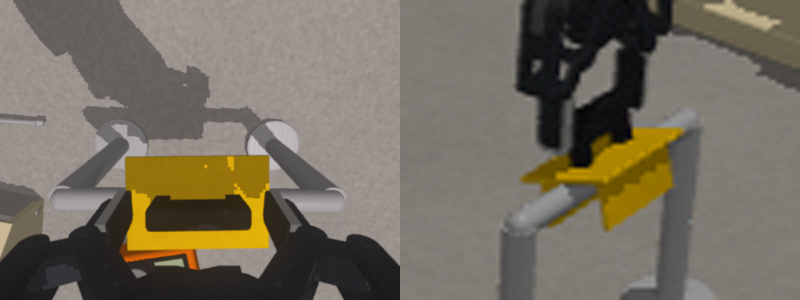

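Call:
apply_moves(increments=[[[0, 0, -0.02, 0, 84], [0, 0, -0.06, 0, 84], [0, 0, -0.15, 0, 84], [0, 0, -0.25, 0, 84], [0, -0.1, -0.3, 0.05, 84], [0, -0.25, -0.3, 0.1, 84], [0, -0.4, -0.3, 0.15, 84], [0, -0.56, -0.3, 0.178, 84]]])

```text
t: 15.5
eef_pos: [0.4589, 0.1683, 0.4287]
ee_rot: [0.386, 3.115, 0.016]
contact_force: [1.8, -1.0, 0.4]
finger_gap: 0.0839
finger_force: 0.0
```

```bash
python3 - <<'E'
from h import *
plan(.47,-.14,.42,166)
for n in ("scene",):
    env.capture(n)
    for r in env.mark_of(n,"guard"): print(n,r["conf"],np.array(r["centre"])[::-1]*[560,420])
E
```

```text
units [-0.2866 -0.988   0.0193] turn -0.0014 | norm m 0.309 head 165.88 pos [0.4589 0.1683 0.4287] F [ 1.8 -1.   0.4] gap 0.0839 t 15.5 q6 0.43
scene 0.75 [365.624 284.298]
scene 0.69 [307.216 113.4  ]
scene 0.61 [140.784 233.1  ]
scene 0.59 [318.696 337.68 ]
scene 0.22 [305.984 163.086]
```

Call:
apply_moves(increments=[[[-0.287, -0.988, 0.05, 0, 84], [-0.287, -0.988, 0.05, 0, 84], [-0.287, -0.988, 0.05, 0, 84], [-0.287, -0.988, 0.05, 0, 84], [-0.287, -0.988, 0.05, 0, 84], [-0.287, -0.988, 0.05, 0, 84], [-0.287, -0.988, 0.05, 0, 84], [-0.287, -0.988, 0.05, 0, 84]]])

```text
t: 16.4
eef_pos: [0.4708, -0.1402, 0.4099]
ee_rot: [0.389, 3.116, 0.015]
contact_force: [0.2, -0.0, -1.1]
finger_gap: 0.0838
finger_force: 0.0
```

Call:
apply_moves(increments=[[[-0.19, -0.67, 0.1, 0, 84], [-0.19, -0.67, 0.1, 0, 84], [-0.19, -0.67, 0.1, 0, 84], [-0.19, -0.67, 0.1, 0, 84], [-0.19, -0.67, 0.1, 0, 84], [-0.19, -0.67, 0.1, 0, 84], [-0.19, -0.67, 0.1, 0, 84], [-0.19, -0.67, 0.1, 0, 84]]])

```text
t: 17.2
eef_pos: [0.4777, -0.3451, 0.3783]
ee_rot: [0.38, 3.118, 0.015]
contact_force: [-0.6, -0.2, 0.4]
finger_gap: 0.0839
finger_force: 0.0
```

```bash
python3 - <<'E'
from h import *
import pickle
from scipy.optimize import minimize
plan(.49,-.351,.39,165.7)
c=env.capture("wrist"); pickle.dump(c,open("c8.pkl","wb"))
o=env.get_obs()
for r in env.mark_of("wrist","module"): print("mark",r["conf"],np.array(r["centre"])[::-1]*[560,420], atz(c,np.array(r["centre"])[::-1]*[560,420],0))
rs=env.regions_of("wrist","module"); 
if rs: 
  m=rs[0]["pixels"].astype(np.uint8); print("mask",rs[0]["conf"],m.sum(),rs[0]["bbox"])
  K=np.array([(x,y,z) for x in(-25,25) for y in(-45,45) for z in(0,40)]+[(x,y,z) for x in(-7,7) for y in(-30,30) for z in(52,74)])/1e3
  def sil(v):
    R=Ro.from_euler("z",v[2],degrees=True).as_matrix(); im=np.zeros((420,560),np.uint8)
    P=np.array([proj(c,R@k+[v[0],v[1],0]) for k in K])
    for s in (P[:8],P[8:]): cv2.fillConvexPoly(im,cv2.convexHull((s*16).astype(np.int32)).reshape(-1,1,2),1,8,4)
    return im
  iou=lambda v:-(lambda a:(a&m).sum()/(a|m).sum())(sil(v))
  best=None
  for y0 in(-20,-14,-8):
    r=minimize(iou,[.49,-.357,y0],method="Nelder-Mead",options=dict(initial_simplex=[[.49,-.357,y0],[.505,-.357,y0],[.49,-.342,y0],[.49,-.357,y0+6]]))
    if best is None or r.fun<best.fun: best=r
  print(best.x.round(4),best.fun)
E
```

```text
units [-0.0447 -0.009  -0.0392] turn 0.0044 | norm m 0.018 head 166.1 pos [ 0.4777 -0.3451  0.3783] F [-0.6 -0.2  0.4] gap 0.0839 t 17.2 q6 -0.52
mark 0.96 [252.616 196.392] [ 0.49150611 -0.37189629  0.        ]
mask 0.71 5227 [0.3621, 0.4124, 0.5341, 0.5605]
[  0.4921  -0.372  -17.6783] -0.954163623082542
```

```bash
cat >> h.py <<'E'
from scipy.optimize import minimize
K=np.array([(x,y,z) for x in(-25,25) for y in(-45,45) for z in(0,40)]+[(x,y,z) for x in(-7,7) for y in(-30,30) for z in(52,74)])/1e3
def sil(c,P3):
    im=np.zeros((420,560),np.uint8); P=np.array([proj(c,k) for k in P3])
    for s in (P[:8],P[8:]): cv2.fillConvexPoly(im,cv2.convexHull((s*16).astype(np.int32)).reshape(-1,1,2),1,8,4)
    return im
def fitmod(c,m,v0):
    f=lambda v:-(lambda a:(a&m).sum()/(a|m).sum())(sil(c,K@Ro.from_euler("z",v[2],degrees=True).as_matrix().T+[v[0],v[1],0]))
    v0=np.array(v0); r=minimize(f,v0,method="Nelder-Mead",options=dict(initial_simplex=[v0,v0+[.012,0,0],v0+[0,.012,0],v0+[0,0,6]]))
    return r.x.round(4),r.fun
E
python3 - <<'E'
from h import *
for n in("scene","top"):
    c=env.capture(n); rs=env.regions_of(n,"module")
    for r in rs[:2]: print(n,r["conf"],r["pixels"].sum(),fitmod(c,r["pixels"].astype(np.uint8),[.493,-.37,-16]))
plan(.4921,-.372,.32,162.3)
E
```

```text
scene 0.78 2238 (array([  0.4917,  -0.3719, -18.3149]), np.float64(-0.9320550229262192))
top 0.87 477 (array([  0.4924,  -0.3711, -13.4642]), np.float64(-0.6620305980528511))
units [-0.0685 -0.0712  0.192 ] turn 0.0408 | norm m 0.065 head 165.98 pos [ 0.4772 -0.3468  0.3778] F [-0.   0.4  0.2] gap 0.0839 t 17.55 q6 -0.52
```

```bash
python3 - <<'E'
from h import *
import pickle
from scipy.optimize import least_squares
c=pickle.load(open("c1.pkl","rb")); T=pickle.load(open("c0.pkl","rb"))["top"]
# screws in wrist view, refined by blob centroid
px=np.array([(161,84),(552,101),(488,313),(232,301)])/1.4
sg=np.array([(1,1),(1,-1),(-1,-1),(-1,1)])
def f(v):
    R=Rp(v[2]); o=np.array([v[0],v[1],.105]); return (np.array([proj(c,o+R@[a*v[3],b*v[4],.001]) for a,b in sg])-px).ravel()
r=least_squares(f,[.607,0,-11.4,.07,.085]); print(r.x.round(4),r.fun.round(2))
# bay in a fresh top picture: dark/contrast profile in panel coords
t=env.capture("top"); s=env.capture("scene"); pickle.dump((t,s),open("c9.pkl","wb"))
R=Rp(-11.4); o=np.array([.607,-.0005,.105])
for nm,c2 in(("top",t),("scene",s)):
    g=cv2.cvtColor(c2["color"],cv2.COLOR_RGB2GRAY)
    def smp(x,y): 
        p=proj(c2,o+R@[x,y,0]).astype(np.float32); return cv2.getRectSubPix(g,(1,1),tuple(map(float,p)))[0,0]
    ys=np.arange(-62,63,2)
    print(nm,"y",[int(np.mean([smp(x/1e3,y/1e3) for x in(-5,0,5)])) for y in ys])
    print(nm,"x",[int(np.mean([smp(x/1e3,y/1e3) for y in(-38,-34,34,38)])) for x in np.arange(-42,43,2)])
plan(.4921,-.372,.25,162)
E
```

```text
[ 6.0680e-01  2.0000e-04 -1.1845e+01  7.3900e-02  8.7700e-02] [ 0.08 -0.29 -0.21  0.2   0.32 -0.21 -0.11  0.33]
top y [200, 200, 200, 200, 200, 200, 196, 179, 148, 104, 61, 32, 22, 20, 23, 35, 58, 85, 105, 115, 124, 134, 141, 141, 135, 128, 129, 136, 143, 141, 134, 127, 130, 138, 144, 142, 133, 126, 128, 137, 142, 141, 131, 121, 106, 85, 58, 35, 21, 16, 16, 18, 29, 57, 93, 128, 156, 174, 188, 196, 201, 201, 200]
top x [199, 199, 200, 202, 206, 205, 200, 188, 173, 161, 155, 146, 133, 110, 81, 51, 28, 20, 19, 21, 22, 23, 22, 20, 19, 18, 17, 18, 19, 18, 17, 21, 39, 71, 111, 149, 176, 194, 200, 200, 200, 199, 199]
scene y [135, 135, 136, 136, 135, 139, 146, 154, 156, 157, 157, 157, 157, 157, 156, 157, 157, 156, 157, 156, 157, 157, 156, 157, 157, 157, 157, 157, 157, 157, 156, 156, 157, 157, 157, 157, 156, 156, 156, 157, 157, 157, 157, 156, 148, 139, 125, 117, 102, 102, 117, 135, 136, 129, 123, 121, 120, 122, 127, 132, 135, 135, 135]
scene x [136, 136, 138, 140, 144, 150, 157, 165, 170, 172, 171, 170, 168, 166, 163, 157, 151, 148, 141, 134, 133, 132, 132, 131, 131, 130, 130, 129, 129, 128, 128, 128, 128, 130, 131, 130, 131, 133, 134, 134, 135, 135, 135]
units [-0.0688 -0.0723  0.4245] turn 0.0439 | norm m 0.131 head 165.95 pos [ 0.4771 -0.3471  0.3776] F [-0.1  0.  -0.6] gap 0.0839 t 17.65 q6 -0.52
```

Call:
apply_moves(increments=[[[-0.03, -0.03, 0.05, 0.02, 80], [-0.069, -0.072, 0.15, 0.044, 80], [-0.069, -0.072, 0.28, 0.044, 80], [-0.069, -0.072, 0.38, 0.044, 80], [-0.069, -0.072, 0.45, 0.044, 78], [-0.069, -0.072, 0.51, 0.044, 76], [-0.069, -0.072, 0.54, 0.044, 76], [-0.069, -0.072, 0.54, 0.044, 76]]])

```text
t: 18.45
eef_pos: [0.4917, -0.3718, 0.2129]
ee_rot: [-0.493, -3.1, -0.018]
contact_force: [0.1, -0.7, 0.7]
finger_gap: 0.0757
finger_force: 0.0
```

```bash
python3 -c "
from h import *
plan(.492,-.372,.215,162)"
```

```text
units [-0.0011 -0.0004 -0.007 ] turn -0.0009 | norm m 0.002 head 161.92 pos [ 0.4917 -0.3718  0.2129] F [ 0.1 -0.7  0.7] gap 0.0757 t 18.45 q6 -0.46
```

Call:
apply_moves(increments=[[[0, 0, -0.006, 0, 40], [0, 0, -0.006, 0, 40], [0, 0, -0.006, 0, 40], [0, 0, -0.006, 0, 40], [0, 0, -0.006, 0, 40], [0, 0, -0.05, 0, 40], [0, 0, -0.15, 0, 40], [0, 0, -0.3, 0, 40]]], grip_force=45)

```text
t: 19.25
eef_pos: [0.4908, -0.3714, 0.3034]
ee_rot: [-0.491, -3.097, -0.022]
contact_force: [0.7, -0.5, -3.9]
finger_gap: 0.0591
finger_force: 49.8
```

```bash
python3 -c "
from h import *
plan(.54,-.19,.42,168.4)
plan(.585,-.02,.42,168.4)"
```

```text
units [ 0.0345  0.6307 -0.3803] turn -0.0713 | norm m 0.221 head 161.98 pos [ 0.4908 -0.3714  0.3034] F [ 0.7 -0.5 -3.9] gap 0.0591 t 19.25 q6 -0.47
units [ 0.0671  1.2159 -0.3725] turn -0.0713 | norm m 0.382 head 161.98 pos [ 0.4908 -0.3714  0.3034] F [ 0.7 -0.5 -3.9] gap 0.0591 t 19.25 q6 -0.47
```

Call:
apply_moves(increments=[[[0.03, 0.1, -0.15, -0.02, 40], [0.034, 0.25, -0.3, -0.05, 40], [0.034, 0.42, -0.38, -0.07, 40], [0.034, 0.58, -0.38, -0.07, 40], [0.034, 0.63, -0.38, -0.07, 40], [0.034, 0.63, -0.38, -0.07, 40], [0.034, 0.63, -0.38, -0.07, 40], [0.034, 0.63, -0.38, -0.07, 40]]])

```text
t: 20.05
eef_pos: [0.5403, -0.1913, 0.4208]
ee_rot: [-0.322, -3.125, -0.015]
contact_force: [-0.4, 0.1, -3.9]
finger_gap: 0.0592
finger_force: 50.5
```

```bash
python3 -c "
from h import *
plan(.6624,-.0109,.42,168.4)"
```

```text
units [-0.276   0.6715  0.0084] turn -0.0017 | norm m 0.218 head 168.25 pos [ 0.5403 -0.1913  0.4208] F [-0.4  0.1 -3.9] gap 0.0592 t 20.05 q6 -0.28
```

Call:
apply_moves(increments=[[[-0.06, 0.15, 0, 0, 40], [-0.12, 0.3, 0, 0, 40], [-0.19, 0.46, 0, 0, 40], [-0.25, 0.6, 0, 0, 40], [-0.276, 0.672, 0.02, 0, 40], [-0.276, 0.672, 0.08, 0, 40], [-0.276, 0.672, 0.13, 0, 40], [-0.276, 0.672, 0.16, 0, 40]]])

```text
t: 20.85
eef_pos: [0.6626, -0.011, 0.3724]
ee_rot: [-0.323, -3.122, -0.014]
contact_force: [-1.3, 1.1, -4.0]
finger_gap: 0.059
finger_force: 51.0
```

```bash
cat >> h.py <<'E'
def fitheld(H=.2147,tries=((0,0),(0,25))):
    """module in the grip: dx (toward tool +x), tilt deg (top toward tool +x), IoU"""
    c=env.capture("wrist"); rs=env.regions_of("wrist","module")
    if not rs: print("no module"); return
    m=rs[0]["pixels"].astype(np.uint8); o=env.get_obs(); R=Ro.from_rotvec(o["ee_rot"]).as_matrix(); p0=o["eef_pos"]
    gp=H-.0657  # pivot depth
    def pts(v):
        a=np.radians(v[1]); q=K-[0,0,.0657]
        x=q[:,0]*np.cos(a)+q[:,2]*np.sin(a); z=-q[:,0]*np.sin(a)+q[:,2]*np.cos(a)
        return (R@np.c_[x+v[0],q[:,1]+v[2],gp-z].T).T+p0
    f=lambda v:-(lambda A:(A&m).sum()/(A|m).sum())(sil(c,pts(v)))
    b=None
    for d,a in tries:
        s=np.array([d,a,0.]); r=minimize(f,s,method="Nelder-Mead",options=dict(initial_simplex=[s,s+[.01,0,0],s+[0,10,0],s+[0,0,.005]]))
        if b is None or r.fun<b.fun: b=r
    print("held dx,tilt,dy",b.x.round(4),"iou",round(-b.fun,3),"px",m.sum())
E
python3 -c "
from h import *
plan(.6624,-.0109,.42,168.4)
fitheld()"
```

```text
units [ 0.0013  0.0017 -0.1586] turn -0.0023 | norm m 0.048 head 168.19 pos [ 0.6626 -0.011   0.3724] F [-1.3  1.1 -4. ] gap 0.059 t 20.85 q6 0.07
held dx,tilt,dy [ 4.2000e-03  4.2517e+00 -1.7000e-03] iou 0.863 px 19521
```

Call:
apply_moves(increments=[[[0, 0, 0.02, 0, 40], [0, 0, 0.03, 0, 40], [0.01, 0, 0.037, 0, 40], [0.019, 0, 0.042, 0, 40], [0.028, 0, 0.046, 0, 40], [0.037, 0, 0.05, 0, 40], [0.037, 0, 0.05, 0, 40], [0.037, 0, 0.05, 0, 40]]])

```text
t: 21.75
eef_pos: [0.653, -0.0078, 0.3633]
ee_rot: [0.32, 3.116, 0.013]
contact_force: [2.7, -1.8, 6.4]
finger_gap: 0.059
finger_force: 52.2
```

```bash
python3 -c "
from h import *
plan(.6624,-.0109,.35,168.4)
fitheld()"
```

```text
units [-0.0324 -0.0042  0.0445] turn -0.0015 | norm m 0.017 head 168.27 pos [ 0.653  -0.0078  0.3633] F [ 2.7 -1.8  6.4] gap 0.059 t 21.75 q6 0.07
held dx,tilt,dy [4.30e-03 8.37e+00 6.00e-04] iou 0.853 px 18131
```

Call:
apply_moves(increments=[[[0.005, 0, 0.01, 0, 40], [0.012, 0, 0.02, 0, 40], [0.022, 0, 0.028, 0, 40], [0.032, 0, 0.035, 0, 40], [0.042, 0, 0.042, 0, 40], [0.052, 0, 0.049, 0, 40], [0.062, 0, 0.056, 0, 40], [0.062, 0, 0.056, 0, 40]]])

```text
t: 22.65
eef_pos: [0.6333, -0.0035, 0.3479]
ee_rot: [0.32, 3.119, 0.013]
contact_force: [-4.7, -0.2, 16.6]
finger_gap: 0.0594
finger_force: 57.8
```

```bash
python3 -c "
from h import *
plan(.6624,-.0109,.35,168.4)
fitheld()"
```

```text
units [-0.1002 -0.0044 -0.0063] turn -0.0012 | norm m 0.03 head 168.29 pos [ 0.6333 -0.0035  0.3479] F [-4.7 -0.2 16.6] gap 0.0594 t 22.65 q6 0.07
held dx,tilt,dy [-2.00000e-04  2.42406e+01 -1.80000e-03] iou 0.801 px 15981
```

Call:
apply_moves(increments=[[[0.006, 0, 0.006, 0, 40], [0.012, 0, 0.012, 0, 40], [0.018, 0, 0.018, 0, 40], [0.024, 0, 0.024, 0, 40], [0.03, 0, 0.03, 0, 40], [0.034, 0, 0.034, 0, 40], [0.034, 0, 0.038, 0, 40], [0.034, 0, 0.038, 0, 40]]])

```text
t: 23.55
eef_pos: [0.6268, -0.0022, 0.3441]
ee_rot: [0.319, 3.102, 0.01]
contact_force: [-2.9, -2.5, 39.4]
finger_gap: 0.059
finger_force: 61.0
```

```bash
python3 -c "
from h import *
plan(.6624,-.0109,.35,168.4)
fitheld()"
```

```text
units [-0.1226 -0.004  -0.0169] turn -0.0015 | norm m 0.037 head 168.26 pos [ 0.6268 -0.0022  0.3441] F [-2.9 -2.5 39.4] gap 0.059 t 23.55 q6 0.07
held dx,tilt,dy [-3.80000e-03  2.24427e+01 -8.00000e-04] iou 0.795 px 15728
```

Call:
apply_moves(increments=[[[0, 0, -0.03, 0, 40], [0.005, 0, -0.05, 0, 40], [0.01, 0, -0.07, 0, 40], [0.02, 0, -0.09, 0, 40], [0.05, 0, -0.09, 0, 40], [0.09, 0, -0.08, 0, 40], [0.12, 0, -0.065, 0, 40], [0.14, 0, -0.05, 0, 40]]], grip_force=100)

```text
t: 24.45
eef_pos: [0.5813, 0.0075, 0.3457]
ee_rot: [-0.32, -3.124, -0.015]
contact_force: [1.0, -0.4, -3.7]
finger_gap: 0.0584
finger_force: 107.4
```

```bash
python3 -c "
from h import *
plan(.5678,.0085,.3233,168.4)
fitheld()"
```

```text
units [ 0.0445 -0.0064  0.0746] turn -0.0011 | norm m 0.026 head 168.3 pos [0.5813 0.0075 0.3457] F [ 1.  -0.4 -3.7] gap 0.0584 t 24.45 q6 0.08
held dx,tilt,dy [-3.40000e-03  2.20755e+01  2.00000e-04] iou 0.786 px 15507
```

```bash
cat >> h.py <<'E'
def fit2(H=.2147,start=(0,25,0),cams=("wrist","scene")):
    D=[]
    for n in cams:
        c=env.capture(n); rs=env.regions_of(n,"module")
        if not rs: print("none in",n); continue
        ok=cv2.cvtColor(c["color"],cv2.COLOR_RGB2GRAY)>55; ok=cv2.erode(ok.astype(np.uint8),np.ones((3,3)))
        rs.sort(key=lambda r:-r["pixels"].sum() if r["conf"]>.4 else 0); D.append((n,c,rs[0]["pixels"].astype(np.uint8)&ok,ok))
    o=env.get_obs(); R=Ro.from_rotvec(o["ee_rot"]).as_matrix(); p0=o["eef_pos"]; gp=H-.0657
    def pts(v):
        a=np.radians(v[1]); q=K-[0,0,.0657]
        x=q[:,0]*np.cos(a)+q[:,2]*np.sin(a); z=-q[:,0]*np.sin(a)+q[:,2]*np.cos(a)
        return (R@np.c_[x+v[0],q[:,1]+v[2],gp-z].T).T+p0
    def g(v,d): A=sil(d[1],pts(v))&d[3]; return (A&d[2]).sum()/(A|d[2]).sum()
    for S in [[d] for d in D]+[D]:
        s=np.array(start,float); r=minimize(lambda v:-sum(g(v,d) for d in S),s,method="Nelder-Mead",options=dict(initial_simplex=[s,s+[.008,0,0],s+[0,8,0],s+[0,0,.005]]))
        print([d[0] for d in S],"dx,tilt,dy",r.x.round(4),[round(g(r.x,d),3) for d in S])
E
python3 -c "
from h import *
fit2()"
```

```text
['wrist'] dx,tilt,dy [-2.00000e-04  2.21226e+01 -2.70000e-03] [np.float64(0.867)]
['scene'] dx,tilt,dy [ 4.00000e-04  3.18321e+01 -2.90000e-03] [np.float64(0.913)]
['wrist', 'scene'] dx,tilt,dy [ 1.30000e-03  2.54525e+01 -2.00000e-04] [np.float64(0.846), np.float64(0.889)]
```

Call:
apply_moves(increments=[[[0.025, -0.006, 0.04, 0, 40], [0.0445, -0.006, 0.0746, 0, 40], [0.0445, -0.006, 0.0746, 0, 40], [0.036, -0.006, 0.089, 0, 40], [0.028, -0.006, 0.103, 0, 40], [0.02, -0.006, 0.117, 0, 40], [0.012, -0.006, 0.131, 0, 40], [0.012, -0.006, 0.131, 0, 40]]])

```text
t: 25.55
eef_pos: [0.5791, 0.0063, 0.3066]
ee_rot: [-0.321, -3.125, -0.015]
contact_force: [-0.2, 0.5, -4.7]
finger_gap: 0.0587
finger_force: 107.6
```

```bash
cat >> h.py <<'E'
def pc(o=np.array([.607,.0005,.105]),yaw=-11.6):
    b=env.get_obs(); G=b["eef_pos"]-[0,0,.149]; q=Rp(yaw).T@(G-o); f=Rp(yaw).T@b["contact_force"]
    print("grip in panel mm",(q*1e3).round(1),"F panel",f.round(1),"T",b["ft_torque"].round(2),"t",round(b["t"],2))
E
python3 -c "
from h import *
pc(); fit2()"
```

```text
grip in panel mm [ 1.6  0.1 59.8] F panel [-2.6  0.5 -3.9] T [ 0.02  0.12 -0.04] t 25.55
['wrist'] dx,tilt,dy [-2.00000e-04  2.56963e+01 -2.50000e-03] [np.float64(0.851)]
['scene'] dx,tilt,dy [ 4.50000e-03  3.59493e+01 -4.20000e-03] [np.float64(0.881)]
['wrist', 'scene'] dx,tilt,dy [ 7.00000e-04  2.77285e+01 -2.20000e-03] [np.float64(0.838), np.float64(0.821)]
```

Call:
apply_moves(increments=[[[-0.005, 0, 0.0087, 0, 40], [-0.01, 0, 0.0173, 0, 40], [-0.015, 0, 0.026, 0, 40], [-0.02, 0, 0.0346, 0, 40], [-0.025, 0, 0.0433, 0, 40], [-0.025, 0, 0.0433, 0, 40], [-0.025, 0, 0.0433, 0, 40], [-0.025, 0, 0.0433, 0, 40]]])

```text
t: 26.55
eef_pos: [0.5862, 0.005, 0.2945]
ee_rot: [0.321, 3.124, 0.015]
contact_force: [-0.4, 0.5, -4.0]
finger_gap: 0.0581
finger_force: 107.6
```

```bash
python3 -c "
from h import *
pc()"
```

```text
grip in panel mm [ 1.8  0.2 45.7] F panel [-2.5  0.4 -3.2] T [-0.01  0.13  0.02] t 26.55
```

Call:
apply_moves(increments=[[[-0.005, 0, 0.0087, 0, 40], [-0.01, 0, 0.0173, 0, 40], [-0.015, 0, 0.026, 0, 40], [-0.018, 0, 0.031, 0, 40], [-0.02, 0, 0.0346, 0, 40], [-0.022, 0, 0.038, 0, 40], [-0.022, 0, 0.038, 0, 40], [-0.022, 0, 0.038, 0, 40]]])

```text
t: 27.35
eef_pos: [0.5926, 0.0038, 0.283]
ee_rot: [0.321, 3.125, 0.014]
contact_force: [-4.6, 0.1, 2.8]
finger_gap: 0.0583
finger_force: 108.2
```

```bash
python3 -c "
from h import *
pc()"
```

```text
grip in panel mm [ 1.7  0.3 32.5] F panel [-2.5 -0.9  4.7] T [-0.01  0.7  -0.04] t 27.35
```

Call:
apply_moves(increments=[[[-0.003, 0, 0.006, 0, 40], [-0.006, 0, 0.011, 0, 40], [-0.009, 0, 0.016, 0, 40], [-0.012, 0, 0.02, 0, 40], [-0.014, 0, 0.024, 0, 40], [-0.016, 0, 0.028, 0, 40], [-0.016, 0, 0.028, 0, 40], [-0.016, 0, 0.028, 0, 40]]])

```text
t: 28.15
eef_pos: [0.5951, 0.0034, 0.2774]
ee_rot: [-0.32, -3.123, -0.014]
contact_force: [-19.3, 2.0, 26.1]
finger_gap: 0.0581
finger_force: 111.3
```

```bash
python3 -c "
from h import *
pc()"
```

```text
grip in panel mm [ 1.1  0.4 26.4] F panel [-3.6 -1.9 32.3] T [ 0.22  3.27 -0.12] t 28.15
```

Call:
apply_moves(increments=[[[-0.002, 0, 0.004, 0, 40], [-0.004, 0, 0.008, 0, 40], [-0.006, 0, 0.011, 0, 40], [-0.006, 0, 0.011, 0, 40], [-0.006, 0, 0.011, 0, 40], [-0.006, 0, 0.011, 0, 40], [-0.006, 0, 0.011, 0, 40], [-0.006, 0, 0.011, 0, 40]]])

```text
t: 28.95
eef_pos: [0.5951, 0.0034, 0.277]
ee_rot: [-0.32, -3.121, -0.014]
contact_force: [-31.9, 3.8, 46.8]
finger_gap: 0.0585
finger_force: 113.6
```

```bash
python3 -c "
from h import *
pc()"
```

```text
grip in panel mm [ 0.8  0.5 26. ] F panel [-4.3 -2.6 56.6] T [ 0.47  5.39 -0.16] t 28.95
```

Call:
apply_moves(increments=[[[0.006, 0, -0.01, 0, 40], [0.011, 0, -0.019, 0, 40], [0.016, 0, -0.027, 0, 40], [0.016, 0, -0.027, 0, 66], [0.016, 0, -0.027, 0, 74], [0.016, 0, -0.027, 0, 80], [0.016, 0, -0.03, 0, 80], [0.016, 0, -0.033, 0, 80]]])

```text
t: 29.75
eef_pos: [0.5946, 0.0034, 0.281]
ee_rot: [0.321, 3.125, 0.015]
contact_force: [0.8, 0.7, 0.5]
finger_gap: 0.08
finger_force: 0.0
```

```bash
python3 -c "
from h import *
pc(); print(env.get_obs()['finger_gap'],env.get_obs()['finger_force'])"
```

```text
grip in panel mm [ 2.5  0.3 29.8] F panel [0.8 0.8 0.1] T [ 0.   -0.01 -0.02] t 29.75
0.07998776243317696 0.0
```

Call:
apply_moves(increments=[[[0, 0, -0.02, 0, 82], [0, 0, -0.06, 0, 82], [0, 0, -0.15, 0, 82], [0, 0, -0.28, 0, 82], [0, 0, -0.4, 0, 82], [0, 0, -0.4, 0, 82], [0, 0, -0.4, 0, 82], [0, 0, -0.4, 0, 82]]])

```text
t: 30.55
eef_pos: [0.5939, 0.0023, 0.4008]
ee_rot: [-0.321, -3.125, -0.015]
contact_force: [0.4, -0.2, 1.1]
finger_gap: 0.0817
finger_force: 0.0
```

```bash
python3 - <<'E'
from h import *
import pickle
from scipy.optimize import least_squares
R=Rp(-11.6); o=np.array([.607,.0005,.105])
c=env.capture("wrist"); pickle.dump(c,open("c10.pkl","wb"))
rs=env.regions_of("wrist","module")
KF=K.copy(); KF[:8,2]=np.where(KF[:8,2]<.02,.0399,.04)
for r in rs[:1]:
    m=r["pixels"].astype(np.uint8); print(r["conf"],m.sum())
    def f(v):
        A=sil(c,(R@(KF-[0,0,.04]+[v[0],v[1],v[2]]).T).T+o); return -(A&m).sum()/(A|m).sum()
    for z in (None,0.,.003,.006):
        if z is None:
            s=np.zeros(3); q=minimize(f,s,method="Nelder-Mead",options=dict(initial_simplex=[s,s+[.006,0,0],s+[0,.006,0],s+[0,0,.006]]))
        else:
            s=np.zeros(2); q=minimize(lambda v:f([v[0],v[1],z]),s,method="Nelder-Mead",options=dict(initial_simplex=[s,s+[.006,0],s+[0,.006]]))
        print(z,q.x.round(4),q.fun)
S=env.capture("scene")
for l in("guard","module"):
    for r in env.mark_of("scene",l): print(l,round(r["conf"],2),(np.array(r["centre"])[::-1]*[560,420]).round(1))
print("pred guard",proj(S,[.4668,.34,.159]),"pred module",proj(S,o+R@[0,0,-.04]))
plan(.5946,.0034,.285,168.4)
E
```

```text
0.62 6482
None [ 0.074 -0.04   0.002] 0.0
0.0 [0.0686 0.0079] 0.0
0.003 [0.0686 0.0079] 0.0
0.006 [0.0686 0.0079] 0.0
guard 0.89 [367.2 284.3]
guard 0.78 [139.3 234.3]
guard 0.69 [307.2 115.1]
guard 0.56 [319.  339.2]
module 0.57 [274.9 226. ]
pred guard [308.51449262 112.68523916] pred module [273.87265816 228.86593509]
units [-2.100e-03  3.000e-04  3.839e-01] turn -0.0013 | norm m 0.115 head 168.28 pos [0.594  0.0024 0.4002] F [-0.2  0.3  0.2] gap 0.0819 t 30.8 q6 0.07<stdin>:11: RuntimeWarning: overflow encountered in scalar negative
```

```bash
python3 - <<'E'
from h import *
R=Rp(-11.6); o=np.array([.607,.0005,.105])
KF=K.copy(); KF[:8,2]=np.where(KF[:8,2]<.02,.0395,.04)
for n in("wrist","scene","top"):
    c=env.capture(n); rs=env.regions_of(n,"module")
    h=cv2.cvtColor(c["color"],cv2.COLOR_RGB2HSV); q0=proj(c,o); 
    blue=(h[...,0]>95)&(h[...,0]<130)&(h[...,1]>120); Y,X=np.nonzero(blue); near=(abs(X-q0[0])<90)&(abs(Y-q0[1])<70); print(n,"blue near",near.sum(),[ (R.T@(atz(c,(x,y),.105)-o)).round(3)[:2].tolist() for x,y in list(zip(X[near],Y[near]))[::40]])
    rs=[r for r in rs if r["conf"]>.3 and r["pixels"][max(0,int(q0[1])-25):int(q0[1])+25,int(q0[0])-30:int(q0[0])+30].any()]
    for r in rs[:1]:
        m=r["pixels"].astype(np.uint8); 
        def f(v):
            A=sil(c,(R@(KF-[0,0,.04]+np.array(v)).T).T+o); return -float((A&m).sum())/float((A|m).sum())
        s=np.zeros(3); q=minimize(f,s,method="Nelder-Mead",options=dict(initial_simplex=[s,s+[.006,0,0],s+[0,.006,0],s+[0,0,.006]]))
        print(n,q.x.round(4),q.fun,"flush",[round(minimize(lambda v:f([v[0],v[1],z]),[0,0],method="Nelder-Mead",options=dict(initial_simplex=[[0,0],[.005,0],[0,.005]])).fun,3) for z in(-.002,0,.002,.004,.008)])
E
```

```text
wrist blue near 371 [[-0.016, 0.044], [0.02, -0.019], [0.02, 0.016], [0.021, -0.041], [0.021, -0.007], [0.021, 0.028], [0.022, -0.027], [0.022, 0.008], [0.022, 0.042], [0.023, 0.02]]
wrist [0.0009 0.0013 0.0044] -0.9404761904761905 flush [np.float64(-0.937), np.float64(-0.943), np.float64(-0.936), np.float64(-0.939), np.float64(-0.935)]
scene blue near 50 [[0.008, 0.051], [-0.001, -0.051]]
scene [ 0.0046 -0.0048  0.0006] -0.9064245810055865 flush [np.float64(-0.902), np.float64(-0.881), np.float64(-0.883), np.float64(-0.869), np.float64(-0.839)]
top blue near 0 []
```

Call:
apply_moves(increments=[[[0.01, 0, 0.03, 0, 0], [0.02, 0, 0.06, 0, 0], [0.03, 0, 0.1, 0, 0], [0.03, 0, 0.14, 0, 0], [0.03, 0, 0.18, 0, 0], [0.03, 0, 0.21, 0, 0], [0.03, 0, 0.225, 0, 0], [0.03, 0, 0.235, 0, 0]]], grip_force=20)

```text
t: 31.9
eef_pos: [0.5855, 0.0048, 0.3301]
ee_rot: [-0.321, -3.125, -0.015]
contact_force: [0.0, -0.1, 0.8]
finger_gap: 0.0
finger_force: 0.0
```

Call:
apply_moves(increments=[[[-0.005, 0, 0.0087, 0, 0], [-0.01, 0, 0.0173, 0, 0], [-0.015, 0, 0.026, 0, 0], [-0.018, 0, 0.032, 0, 0], [-0.021, 0, 0.037, 0, 0], [-0.024, 0, 0.042, 0, 0], [-0.027, 0, 0.047, 0, 0], [-0.027, 0, 0.047, 0, 0]]])

```text
t: 32.7
eef_pos: [0.5935, 0.0033, 0.3163]
ee_rot: [0.321, 3.125, 0.015]
contact_force: [0.0, 0.5, 0.9]
finger_gap: -0.0001
finger_force: 0.0
```

```bash
python3 -c "
from h import *
pc(); plan(.588,.004,.3,168.4)"
```

```text
grip in panel mm [19.2  0.  60.9] F panel [0.4 0.5 0.9] T [ 0.03 -0.01 -0.03] t 32.7
units [ 0.0184 -0.0019  0.0545] turn -0.0013 | norm m 0.017 head 168.28 pos [0.5935 0.0033 0.3163] F [0.  0.5 0.9] gap -0.0001 t 32.7 q6 0.07
```

Call:
apply_moves(increments=[[[-0.002, 0, 0.008, 0, 0], [-0.004, 0, 0.014, 0, 0], [-0.006, 0, 0.019, 0, 0], [-0.008, 0, 0.024, 0, 0], [-0.01, 0, 0.029, 0, 0], [-0.012, 0, 0.034, 0, 0], [-0.014, 0, 0.038, 0, 0], [-0.014, 0, 0.038, 0, 0]]])

```text
t: 33.5
eef_pos: [0.5958, 0.0029, 0.3093]
ee_rot: [-0.32, -3.125, -0.014]
contact_force: [-13.9, 1.4, 27.4]
finger_gap: 0.0002
finger_force: 13.6
```

```bash
python3 -c "
from h import *
pc()"
```

```text
grip in panel mm [17.7  0.1 53.6] F panel [ 1.7 -1.4 30.7] T [ 0.33  3.06 -0.01] t 33.5
```

Call:
apply_moves(increments=[[[-0.002, 0, 0.003, 0, 0], [-0.003, 0, 0.006, 0, 0], [-0.005, 0, 0.009, 0, 0], [-0.005, 0, 0.009, 0, 0], [-0.005, 0, 0.009, 0, 0], [-0.005, 0, 0.009, 0, 0], [-0.005, 0, 0.009, 0, 0], [-0.005, 0, 0.009, 0, 0]]])

```text
t: 34.3
eef_pos: [0.5961, 0.0029, 0.309]
ee_rot: [-0.32, -3.125, -0.014]
contact_force: [-21.4, 2.8, 42.3]
finger_gap: 0.0002
finger_force: 21.2
```

```bash
python3 -c "
from h import *
pc()"
```

```text
grip in panel mm [17.8  0.2 53.2] F panel [ 2.5 -1.6 47.4] T [ 0.5   4.81 -0.01] t 34.3
```

Call:
apply_moves(increments=[[[0.01, 0, -0.02, 0, 0], [0.02, 0, -0.045, 0, 0], [0.03, 0, -0.1, 0, 0], [0.05, 0, -0.2, 0, 0], [0.1, 0, -0.3, 0, 0], [0.2, 0, -0.4, 0, 0], [0.3, 0, -0.45, 0, 0], [0.3, 0, -0.45, 0, 0]]])

```text
t: 35.1
eef_pos: [0.5087, 0.02, 0.4404]
ee_rot: [0.319, 3.122, 0.015]
contact_force: [0.8, -0.6, 1.0]
finger_gap: -0.0001
finger_force: 0.0
```

```bash
python3 - <<'E'
from h import *
R=Rp(-11.6); o=np.array([.607,.0005,.105])
for n in("wrist","scene"):
    c=env.capture(n)
    h=cv2.cvtColor(c["color"],cv2.COLOR_RGB2HSV); q0=proj(c,o); print(n,q0.round())
    blue=(h[...,0]>95)&(h[...,0]<130)&(h[...,1]>120); Y,X=np.nonzero(blue); near=(abs(X-q0[0])<90)&(abs(Y-q0[1])<70); print("blue",near.sum())
    if n=="scene":
        for l in("guard","module"):
            for r in env.mark_of(n,l): print(l,round(r["conf"],2),(np.array(r["centre"])[::-1]*[560,420]).round(1))
        g=lambda d:sum
        rs=[r for r in env.regions_of(n,"module") if r["pixels"][200:260,240:310].any()]
        if rs:
            m=rs[0]["pixels"].astype(np.uint8)
            KF=K.copy(); KF[:8,2]=np.where(KF[:8,2]<.02,.0395,.04)
            def f(v):
                T=Ro.from_euler("y",v[3],degrees=True).as_matrix(); A=sil(c,(R@((KF-[0,0,.04])@T.T+np.array(v[:3])).T).T+o); return -float((A&m).sum())/float((A|m).sum())
            s=np.zeros(4); q=minimize(f,s,method="Nelder-Mead",options=dict(initial_simplex=[s,s+[.004,0,0,0],s+[0,.004,0,0],s+[0,0,.004,0],s+[0,0,0,5]])); print(q.x.round(4),q.fun)
print(env.get_obs()["eef_pos"],env.get_obs()["t"])
E
```

```text
wrist [275. 281.]
blue 9
scene [268. 211.]
blue 52
guard 0.95 [138.8 233.8]
guard 0.87 [308.9 113.8]
guard 0.72 [320.3 337.4]
guard 0.67 [367. 286.]
module 0.84 [273.  226.9]
[-5.000e-04  7.000e-04  2.000e-04  6.489e-01] -0.8513708513708513
[0.51137764 0.01910521 0.43635312] 35.35
```

```bash
python3 -c "
from cell import env
print(env.sign_off())"
```

```text
the job is handed in; nothing more can be done
None
```

The yellow guard hangs astride the bar, the blue module is pressed home with its face within about 1 mm of the panel (by camera fit), and I handed the job in at about 35 s; no verdict came back. I never moved the arm down onto the screwdriver, meter or coupling, but I did not re-measure them at the end.

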